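Draw a spring tester out to its set mark and hold it for the reading

TASK

Pull the parking pin up out of the spring tester's carriage and stand it in the brass pot, then draw the carriage out by its bar handle, against the spring, until its pointer lines up with the tip of the index clamped on the scale, never running more than a centimetre past it. Finish while holding the handle with the pointer steady on the index, so that the gauge can be read: do not let go. Leave the pot standing and the other parts on the bench where they are.

Things in the scene. Friction and masses are not known exactly. Their poses are not given: they have to be found in the camera images.
- tester: the spring tester, a machine screwed to the bench: grey base plate 380 x 156 mm, two guide rods, a black force gauge with a round dial lying at its far end (highest point 75 mm) and a white-faced scale along its +y side. Origin on the pull axis at the underside of the base; its x axis lies along the guide rods towards the gauge (the carriage is drawn out to its -x), z up
- carriage: aluminium block 70 x 70 x 20 mm sliding on the rods; origin at the centre of its underside (40 mm above the bench; its top is at 60 mm), axes as the tester's. A spring draws it back to the gauge: 4.2 N at home, 1.2 N more per 10 mm. It starts at home (travel 80 mm), locked by the parking pin through its 11.5 mm hole (18 mm from the origin to +x) into the base block beneath
- handle (a point): centre of the carriage's bar handle: a level round steel bar 12 mm thick and 66 mm long, along the tester's y (across the pull), on two 10 mm posts 52 mm apart; the bar's centre is 36 mm above the carriage's top, 96 mm above the bench, with free space beneath between the posts
- pointer (a point): tip of the thin pointer (3 mm wide) that sticks out from the carriage's +y side over the scale; it moves with the carriage. Axes as the tester's
- mark (a point): tip of the brass index clamp's matching thin finger reaching in over the scale from its outer edge, facing the pointer; the index is clamped tight, 35 to 65 mm from the pointer's home to the tester's -x. Axes as the tester's. Pointer and mark are lined up when they have the same x in the tester's frame (along the pull)
- pin_mid (a point): half-way point of the upright steel parking pin, 126 mm long, 36 mm behind the handle (to the tester's +x); 79 mm above the bench at the start, 63 mm above its foot; z up the pin. From the foot: shank 10 mm thick for 44 mm (all in the hole), collar 18 mm wide, round dark grip 14 mm thick from 48 to 120 mm, end button 17 mm wide. About 0.1 kg
- pot: heavy straight-sided round brass pot, open on top, standing loose on the bench: 60 mm wide at the rim, 80 mm high, 50 mm wide inside, floor 6 mm thick; origin at the centre of its underside. It may stand left or right of the tester
- dome: chrome meter dome, 92 mm wide, 57 mm high, loose on the bench, origin at its underside: leave alone
- lock_plate: black iron lock plate 50 x 74 mm, 16 mm high with its lock barrel, origin at its underside: leave alone
- lens: round green glass lens 66 mm wide, 9 mm high, origin at its underside: leave alone
- cog: steel timer cog 62 mm wide, 17 mm high with its hub, origin at its underside: leave alone
- fork: brass escapement fork lying flat, 60 mm long, 7 mm high, origin at its underside: leave alone
- screwdriver: screwdriver lying on the bench, origin at its underside: leave alone
- loupe: black eye loupe 38 mm wide, 34 mm high, origin at its underside: leave alone
Things that resemble listed ones, but are neither listed nor needed, are in the scene too. Several things have the shape of the pot; the one meant has the colours described above.

How it is judged:
By the outcome, as a careful person would: the job done as asked, in the order asked, and still so for the second after the job is handed in, while the arm keeps its last pose, push and grip.
It also fails if it takes over 54 s, if anything falls off the work surface, if the arm or the gripper's body presses on something with over 40 N, if the wrist force passes 120 N, or if a joint passes its speed limit or range.

ROBOT

A 6-joint arm with a two-finger parallel gripper is mounted at the origin on the work surface. World frame = base frame: x ahead of the robot, y to its left, z up, the work surface at z = 0. Lengths are in m, angles in degrees, forces in N, time in s.
With the tool pointing down it reaches from about 0.375 to 0.9 m from the base axis. Payload 3.1 kg.
Tool frame: the origin (TCP) lies midway between the tips of the shut fingers; the grasp point (between the pads) lies 19 mm behind it; z points along the fingers, y is the direction in which the jaws open and shut (so a half turn about z gives the same grasp; the last joint's range is limited). The gripper opens to 87 mm and grips with 3 to 60 N. Pads are 19 mm wide; open, the fingers measure 117 mm over their backs; the gripper's body (75 mm by 190 mm) begins 51 mm behind the grasp point.
Start: joints at [-75.086, 30.224, 82.088, -0, 67.689, -10.227], TCP at [0.266, -0.566, 0.223] pointing down, gripper open.
Joint ranges: [-176.69, 176.69], [-43.24, 126.21], [12.49, 139.97], [-82, 262], [0, 151.66], [-163.58, 163.58]. Speed limits (degrees/s): [159.86, 159.86, 180, 180, 180, 180].

INTERFACE

Orientations are given as a 3x3 rotation matrix whose columns are the frame's x, y, z axes.
In Python, from rig import status, vision, bot, models gives the robot as it stands.
- The arm moves only by the tool send_rows, never from a script. Its argument "moves" is a list of rows, each a list of 7 numbers: the shift along the tool's x, y, z in units of 25 mm (1.0 is 25 mm), then the turn, a rotation vector about the tool's x, y, z in units of 10 degrees (1.0 is 10 degrees), then the closure, from -1 (fully open) to 1 (shut), so that 0 is half open. In form: [[dx, dy, dz, rx, ry, rz, hand], ...]. A call has 1 to 12 rows; each row shifts and turns the commanded pose from where the row before left it, along the tool's axes as they then stand; what a row does not reach is not made up. A row lasts 1/8 s, in which the tool goes at most 62.5 mm and 10.7 degrees, less where a joint would pass 70% of its speed; a pose out of reach is approached as far as the arm can. A call is refused whole if a number of a shift passes 1 or a number of a turn 1, either way. A call with a gripper value outside its range is refused whole. The fingers move at their own pace and stop on an object; the grip force is fixed at half the most. Time passes only in rows, so rows that do not move let the fingers close. It gives the time, the measured TCP pose, the force and the opening at its end, in the units of the state.
- status.read_state(): the state, without advancing time (a new reading comes with each control period).
- vision.capture(name): name is "scene" or "top" or "wrist"; returns a dict with "img" (400x640x3 uint8, red, green, blue), "depth" (400x640 float32, m along the optical axis (not along the pixel's ray), 0 where there is no reading), "fx", "fy", "cx", "cy" (pixels), "pose" (4x4, takes a point from camera to world coordinates); the wrist camera has in their place "hand_eye" (4x4, takes a point from camera to tool coordinates, whose origin is the TCP and whose axes are the flange's). Camera axes: x right, y up, looking along -z (the intrinsics and any distortion apply to the point x, -y, -z); pixel columns grow to the right and rows downward; lengths in m; the calibration is good to about 2 mm. The wrist camera is an equidistant fisheye: a pixel r from the principal point sees the ray r / f radians off the axis. A picture is of the moment at which its call begins: read the wrist's pose just before it.
- bot.hand_in(): hands the job in, once; it reports no verdict.
Trained networks look in the newest picture that a camera, given by its name, has taken for a name from the list of things; names that differ only in an ending like _2 or _b are one class to them, and where a whole thing is asked for, a point or a joint stands for the part that bears it (a point fixed in the world has none). Each returns a list of dicts, best first, with "confidence" (0 to 1); they miss things now and then, are a little off and sometimes report something else, mostly with a low value. They report only what shows in the picture. A call takes as long as a camera call. They do not tell look-alikes from the thing itself.
- models.masks_of(camera, name): "mask" (400x640 bool, what is visible of it) and "extent" ([left, top, right, bottom] in pixels, round what is visible of it).
- models.landmark_of(camera, name): "point" ([column, row] in pixels: a listed point, or the origin of a listed thing).
The state is a dict: "time_s": time; "joint_positions": joint angles; "qvel": joint speeds; "tau": joint torques, N m; "position": TCP position; "tcp_rot": TCP orientation; "force": force on the tool from outside, world axes, zero at the start; "moment": the same for the moment, N m; "opening": opening from 0.0 (shut) to 1.0 (fully open).
Only numpy, scipy, OpenCV 4.12 (cv2) and the standard library are available. Lean on these libraries where they do the work, as an engineer would, in place of code of your own. Each camera call takes 0.05 s, during which the arm holds its last target.

## Working session

There is one attempt and no reset: what is moved stays moved. The work goes in short steps, Python scripts to look and compute and a tool call to move; the robot and the scene stay as the last step left them, time stands still between calls to the robot, and variables do not carry over. Pictures are saved under pics/ and viewed, and the job is handed in when it is done.

Besides the shell and the picture viewer there is one more tool, called after "Emit:" as a command line: name --pt "numbers of a row" for each row, then --argument value for the rest. send_rows: Moves the arm, as the interface text tells. Its arguments: {"type":"object","properties":{"moves":{"type":"array"}},"required":["moves"]}

```bash
ls; mkdir -p pics
cat > h.py <<'E'
import numpy as np, cv2
from rig import status, vision, bot, models
def save(n,img): cv2.imwrite('pics/'+n,img[:,:,::-1])
def w(c,u,v,d=None):
    if d is None: d=c['depth'][int(round(v)),int(round(u))]
    p=np.array([(u-c['cx'])/c['fx']*d,-(v-c['cy'])/c['fy']*d,-d,1]); return (c['pose']@p)[:3]
def wz(c,u,v,z):
    a=w(c,u,v,1.0); o=c['pose'][:3,3]; r=a-o; return o+r*(z-o[2])/r[2]
E
python3 - <<'E'
from h import *
s=status.read_state(); print({k:np.round(v,3) for k,v in s.items()})
for n in ['scene','top']:
    c=vision.capture(n); save(n+'0.png',c['img']); print(n,{k:np.round(c[k],3) for k in c if k not in('img','depth')})
    for o in ['tester','carriage','handle','pointer','mark','pin_mid','pot','dome']:
        for r in models.landmark_of(n,o)[:5]:
            print(o,np.round(r['point'],1),round(r['confidence'],2),np.round(w(c,*r['point']),3))
E
```

```text
pics
{'time_s': np.float64(0.0), 'joint_positions': array([-75.084,  30.278,  82.158,  -0.   ,  67.688, -10.227]), 'qvel': array([-0.121,  0.055,  0.006,  0.005,  0.056,  0.01 ]), 'tau': array([ 1.0000e-03, -4.4005e+01, -1.7659e+01,  6.4000e-02,  5.8000e-02,
       -0.0000e+00]), 'position': array([ 0.265, -0.565,  0.222]), 'tcp_rot': array([[ 0.905,  0.425, -0.001],
       [ 0.425, -0.905,  0.002],
       [ 0.   , -0.002, -1.   ]]), 'force': array([-0.26 ,  0.02 ,  0.234]), 'moment': array([ 0.041, -0.009,  0.03 ]), 'opening': np.float64(0.997)}
scene {'fx': np.float64(412.104), 'fy': np.float64(412.104), 'cx': np.float64(327.579), 'cy': np.float64(198.759), 'pose': array([[-0.192, -0.656,  0.73 ,  1.362],
       [ 0.981, -0.126,  0.145,  0.179],
       [-0.004,  0.744,  0.668,  0.836],
       [ 0.   ,  0.   ,  0.   ,  1.   ]])}
tester [335.3 255.8] 0.87 [0.68  0.063 0.016]
tester [335.4 227.3] 0.24 [0.642 0.056 0.082]
carriage [336.3 232. ] 0.92 [0.642 0.058 0.065]
handle [339.6 216.1] 0.95 [0.532 0.049 0.015]
pointer [358.6 230.5] 0.74 [0.61  0.112 0.049]
mark [361.7 220.2] 0.55 [0.576 0.116 0.054]
pin_mid [335.  227.7] 0.62 [0.645 0.055 0.083]
pin_mid [417.7 279. ] 0.38 [0.711 0.274 0.012]
pot [419.9 236.4] 0.88 [0.585 0.273 0.032]
pot [428.  212.2] 0.77 [0.536 0.286 0.077]
top {'fx': np.float64(408.246), 'fy': np.float64(408.246), 'cx': np.float64(312.462), 'cy': np.float64(192.332), 'pose': array([[-0.018,  0.998, -0.061,  0.438],
       [-1.   , -0.019, -0.002,  0.02 ],
       [-0.003,  0.061,  0.998,  1.479],
       [ 0.   ,  0.   ,  0.   ,  1.   ]])}
carriage [305.1 164.8] 0.82 [0.622 0.046 0.056]
handle [302.8 169.6] 0.68 [0.6   0.054 0.103]
pointer [290.4 165.9] 0.59 [0.621 0.099 0.046]
mark [286.8 177.3] 0.46 [0.58  0.111 0.052]
pin_mid [301.9 157.8] 0.52 [0.634 0.055 0.145]
pot [245.9 186.1] 0.83 [0.556 0.264 0.002]
pot [240.6 216.4] 0.51 [0.446 0.283 0.004]
dome [395.  190.7] 0.81 [ 0.526 -0.268  0.046]
```

Run:
```python
import cv2
a=cv2.imread('pics/scene0.png'); b=cv2.imread('pics/top0.png')
cv2.imwrite('pics/sc1.png',cv2.resize(a[150:330,230:470],None,fx=3.3,fy=3.3,interpolation=cv2.INTER_CUBIC))
cv2.imwrite('pics/tc1.png',cv2.resize(b[90:250,210:420],None,fx=3.7,fy=3.7,interpolation=cv2.INTER_CUBIC))
```

```text
(no output)
```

View pics/scene0.png

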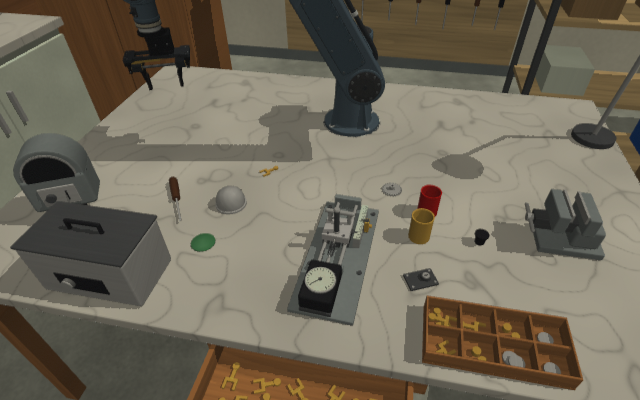

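View pics/top0.png

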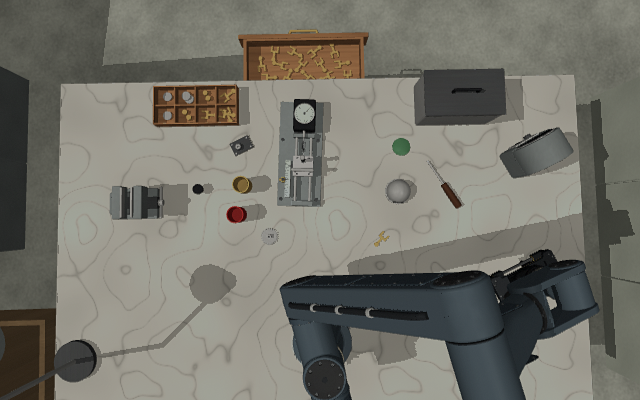

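View pics/sc1.png

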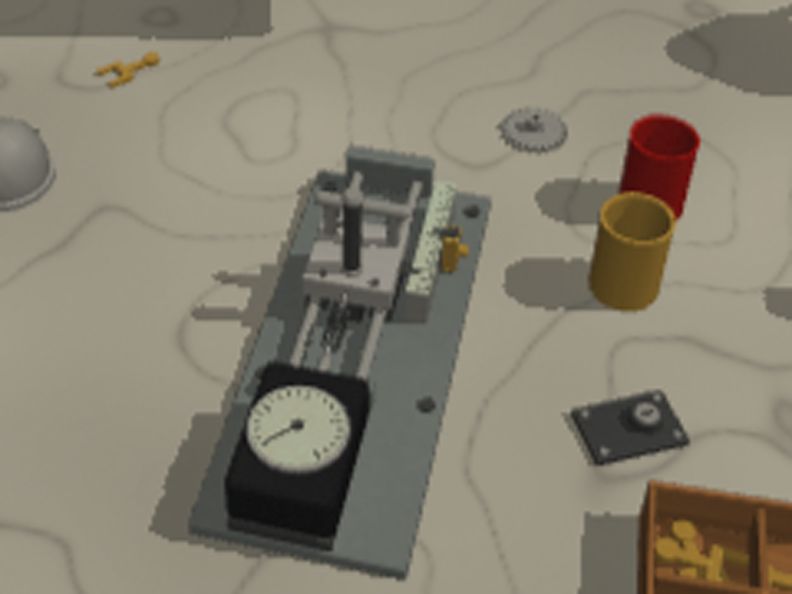

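View pics/tc1.png

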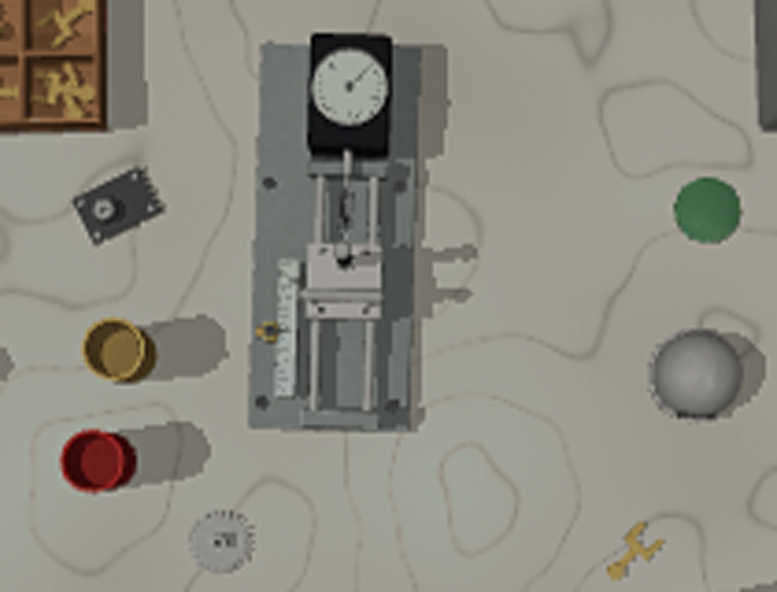

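Pot candidates: brass at top-px (243,185) / scene (421,227), and red at (236,214) / (430,200). The yellow-brass one matches the description. The enlarged crop above confirms it is brass and the other is red. Next I measure.

Run:
```python
from h import *
for n in ['top','scene']:
    c=vision.capture(n)
    vv,uu=np.mgrid[0:400,0:640]; d=c['depth']
    P=np.stack([(uu-c['cx'])/c['fx']*d,-(vv-c['cy'])/c['fy']*d,-d],-1)@c['pose'][:3,:3].T+c['pose'][:3,3]
    ok=d>0
    def sel(x0,x1,y0,y1,z0,z1): return P[ok&(P[...,0]>x0)&(P[...,0]<x1)&(P[...,1]>y0)&(P[...,1]<y1)&(P[...,2]>z0)&(P[...,2]<z1)]
    b=sel(.45,.92,-.06,.18,-.02,.02)
    print(n,'bench z',np.median(sel(.45,.6,-.1,0,-.05,.05)[:,2]))
    q=sel(.4,.95,-.08,.2,.006,.2)
    r=cv2.minAreaRect(q[:,:2].astype(np.float32)); print('rect',r)
    q=sel(.4,.95,.2,.34,.07,.095)
    for y in (0,):
        A=q[q[:,0]>.515]; print('pot rim',len(A),A.min(0),A.max(0),(A.min(0)+A.max(0))/2)
        r=cv2.minEnclosingCircle(A[:,:2].astype(np.float32)); print(r)
    q=sel(.5,.75,0,.12,.1,.2); print('pin',len(q),q.mean(0),q.max(0),q.min(0))
    q=sel(.5,.75,0,.12,.085,.106); print('bar',len(q),cv2.minAreaRect(q[:,:2].astype(np.float32)),np.median(q,0))
    for o in ['pot']:
        for r in models.masks_of(n,o)[:3]: print(r['extent'],r['confidence'])
```

```text
top bench z 0.00037388920496250755
rect ((0.6726177930831909, 0.05864454805850983), (0.27706632018089294, 0.5433016419410706), 89.97146606445312)
pot rim 74 [0.52909093 0.24287734 0.07031203] [0.58513722 0.29895721 0.0871168 ] [0.55711408 0.27091727 0.07871441]
((0.5571162700653076, 0.2701633870601654), 0.02958972193300724)
pin 73 [0.61291824 0.05544102 0.11463085] [0.64448676 0.09372903 0.14659927] [0.59449686 0.01907807 0.10000206]
bar 84 ((0.6145021319389343, 0.05619659274816513), (0.07498271763324738, 0.03881325572729111), 88.6591567993164) [0.60136474 0.05647263 0.10018536]
[230.4, 204.6, 247.0, 220.8] 0.78
scene bench z 0.0022078626079495844
rect ((0.6626123189926147, 0.05811730772256851), (0.2687067687511444, 0.5293592810630798), 88.6139144897461)
pot rim 198 [0.52539381 0.24351378 0.07008046] [0.58740213 0.30178148 0.08603114] [0.55639797 0.27264763 0.0780558 ]
((0.5563135743141174, 0.27316710352897644), 0.03117046132683754)
pin 165 [0.62308362 0.05912836 0.11545551] [0.64458316 0.0951419  0.14543387] [0.59516194 0.0206233  0.10007568]
bar 148 ((0.6047055125236511, 0.061846859753131866), (0.05764149874448776, 0.06234002858400345), 38.403621673583984) [0.60443139 0.0618295  0.10057773]
[411.0, 210.0, 434.7, 243.5] 0.88
[417.8, 186.2, 442.4, 213.7] 0.8
```

Emit:
send_rows --pt "0 0 -0.8 0 0 0.9 -1" --pt "0 0 -0.8 0 0 0.9 -1" --pt "0 0 -0.8 0 0 0.9 -1" --pt "0.5 -1 0 0 0 0 -1" --pt "0.5 -1 0 0 0 0 -1" --pt "0.5 -1 0 0 0 0 -1" --pt "0.5 -1 0 0 0 0 -1" --pt "0.5 -1 0 0 0 0 -1" --pt "0.5 -1 0 0 0 0 -1" --pt "0.5 -1 0 0 0 0 -1" --pt "0.5 -1 0 0 0 0 -1" --pt "0.5 -1 0 0 0 0 -1"

```text
time_s: 2.6
position: [0.3858, -0.3431, 0.2826]
tcp_rot: [[0.999, -0.032, 0.0], [-0.032, -0.999, -0.0], [0.0, 0.0, -1.0]]
force: [-0.2, -0.0, 0.1]
opening: 1.0
```

Emit:
send_rows --pt "0.5 -1 0 0 0 0 -0.5" --pt "0.5 -1 0 0 0 0 -0.5" --pt "0.5 -1 0 0 0 0 -0.5" --pt "0.5 -1 0 0 0 0 -0.5" --pt "0.5 -1 0 0 0 0 -0.5" --pt "0.5 -1 0 0 0 0 -0.5" --pt "0.5 -1 0 0 0 0 -0.5" --pt "0.5 -1 0 0 0 0 -0.5" --pt "0.5 -1 0 0 0 0 -0.5" --pt "0.5 -1 0 0 0 0 -0.5" --pt "0.5 -1 0 0 0 0 -0.5" --pt "0.5 -1 0 0 0 0 -0.5"

```text
time_s: 4.1
position: [0.5452, -0.0481, 0.2826]
tcp_rot: [[0.999, -0.032, 0.0], [-0.032, -0.999, -0.0], [0.0, 0.0, -1.0]]
force: [-0.3, -0.5, 0.3]
opening: 0.749
```

Emit:
send_rows --pt "0.5 -1 0 0 0 0 -0.5" --pt "0.5 -1 0 0 0 0 -0.5" --pt "0.5 -1 0 0 0 0 -0.5" --pt "0.5 -0.9 0 0 0 0 -0.5" --pt "0 0 0 0 0 0 -0.5" --pt "0 0 0 0 0 0 -0.5"

```text
time_s: 4.85
position: [0.5975, 0.0462, 0.2824]
tcp_rot: [[0.999, -0.032, -0.001], [-0.032, -0.999, -0.0], [-0.001, 0.001, -1.0]]
force: [-0.4, 0.5, 0.6]
opening: 0.749
```

```bash
cat >> h.py <<'E'
def wpix(c,s,P):
    T=np.eye(4);T[:3,:3]=s['tcp_rot'];T[:3,3]=s['position']
    X=np.linalg.inv(T@c['hand_eye'])@np.append(P,1)
    x,y,z=X[0],-X[1],-X[2]; r=np.hypot(x,y); th=np.arctan2(r,z); k=th/max(r,1e-9)
    return np.array([c['cx']+c['fx']*k*x,c['cy']+c['fy']*k*y])
def wray(c,s,u,v,z):
    "world point at height z on the wrist pixel's ray"
    T=np.eye(4);T[:3,:3]=s['tcp_rot'];T[:3,3]=s['position'];M=T@c['hand_eye']
    a=(u-c['cx'])/c['fx'];b=(v-c['cy'])/c['fy'];th=np.hypot(a,b);k=np.sin(th)/max(th,1e-9)
    d=M[:3,:3]@np.array([a*k,-b*k,-np.cos(th)]);o=M[:3,3]
    return o+d*(z-o[2])/d[2]
E
python3 - <<'E'
from h import *
s=status.read_state(); print({k:np.round(s[k],3) for k in ('time_s','position','tcp_rot','force','joint_positions','opening')})
c=vision.capture('wrist'); save('w1.png',c['img']); print(c['hand_eye'],c['fx'],c['cx'],c['cy'])
for o,z in dict(tester=0,carriage=.04,handle=.096,pointer=.05,mark=.05,pin_mid=.079,pot=0).items():
    for r in models.landmark_of('wrist',o)[:3]: print(o,np.round(r['point'],1),round(r['confidence'],2),np.round(wray(c,s,*r['point'],z),4))
E
```

```text
{'time_s': np.float64(4.85), 'position': array([0.597, 0.046, 0.282]), 'tcp_rot': array([[ 0.999, -0.032, -0.001],
       [-0.032, -0.999, -0.   ],
       [-0.001,  0.001, -1.   ]]), 'force': array([-0.426,  0.452,  0.602]), 'joint_positions': array([-6.2400e+00,  2.4717e+01,  8.1754e+01, -3.5000e-02,  7.3574e+01,
        8.5608e+01]), 'opening': np.float64(0.749)}
[[-3.36999427e-04  9.54666624e-01  2.97676877e-01  8.18469164e-02]
 [ 9.99999034e-01 -7.98007446e-05  1.38802252e-03 -5.40757527e-04]
 [ 1.34885361e-03  2.97677057e-01 -9.54665675e-01 -1.61504719e-01]
 [ 0.00000000e+00  0.00000000e+00  0.00000000e+00  1.00000000e+00]] 309.70691628693146 319.8536063505879 192.33763654722497
tester [308.2 108.3] 0.88 [0.6659 0.0615 0.    ]
carriage [576.6 179.6] 0.24 [ 0.5622 -0.4059  0.04  ]
handle [311.7 165.1] 0.92 [0.6038 0.0563 0.096 ]
pointer [271.9 143.2] 0.96 [0.6247 0.1081 0.05  ]
mark [273.1 179.7] 0.66 [0.5759 0.1099 0.05  ]
pin_mid [311.7 134.8] 0.86 [0.6368 0.0555 0.079 ]
pot [179.9 242.6] 0.81 [0.4577 0.2932 0.    ]
pot [179.4 185.4] 0.68 [0.5596 0.2736 0.    ]
pot [509.9 195.6] 0.39 [ 0.5242 -0.2792  0.    ]
```

View pics/w1.png

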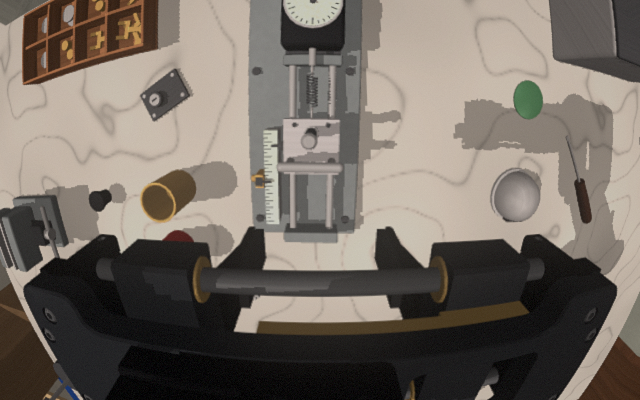

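Run:
```python
import cv2
a=cv2.imread('pics/w1.png')
cv2.imwrite('pics/w1a.png',cv2.resize(a[85:235,230:375],None,fx=4,fy=4,interpolation=cv2.INTER_CUBIC))
```

```text
(no output)
```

View pics/w1a.png

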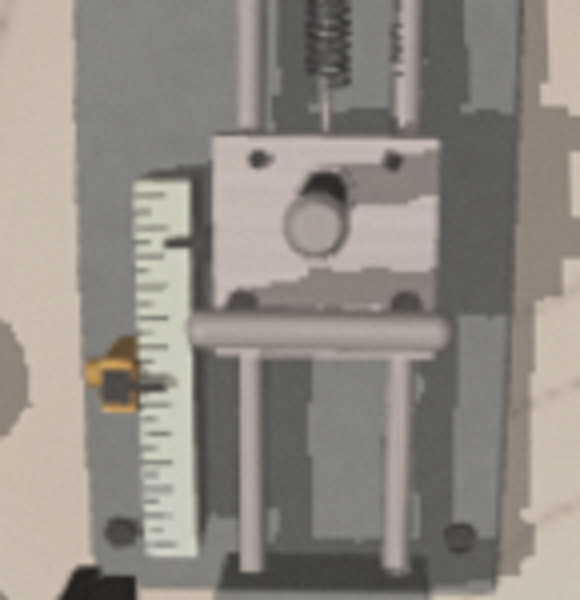

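Run:
```python
from h import *
s=status.read_state(); c=vision.capture('wrist')
f=lambda x,y,z:wray(c,s,230+x/4,85+y/4,z)
pin=f(317,222,.142); print('pin',pin)
def ang(a,b): d=b-a; return np.degrees(np.arctan2(d[1],d[0]))
a,b=f(192,330,.096),f(452,332,.096);print('bar',(a+b)/2,ang(b,a)-90,np.linalg.norm(a-b))
print('rods',ang(f(250,560,.05),f(250,20,.05)),ang(f(397,570,.05),f(406,20,.05)))
print('edges',ang(f(96,590,.012),f(78,0,.012)),ang(f(497,590,.012),f(524,0,.012)), f(96,590,.012)-f(497,590,.012))
for z in (.045,.05,.055): print('ptr',f(168,244,z),'mark',f(172,382,z))
print(wray(c,s,308.2,108.3,0.0))
```

```text
pin [0.63922127 0.05584354 0.142     ]
bar [0.60146084 0.05766348 0.096     ] -2.44696255287721 0.0751853891252466
rods -3.075016434474965 -2.3876194066549052
edges -3.106983002863218 -2.887737327223891 [0.00434686 0.15541919 0.        ]
ptr [0.62104985 0.10887896 0.045     ] mark [0.57421086 0.11081236 0.045     ]
ptr [0.62178582 0.10806219 0.05      ] mark [0.57553356 0.10997137 0.05      ]
ptr [0.62252179 0.10724541 0.055     ] mark [0.57685625 0.10913037 0.055     ]
[0.66673344 0.06124638 0.        ]
```

Emit:
send_rows --pt "0.8 -0.23 0 0 0 0.1 -0.5" --pt "0.8 -0.24 0.8 0 0 0 -0.5" --pt "0 0 1 0 0 0 -0.5" --pt "0 0 1 0 0 0 -0.5" --pt "0 0 1 0 0 0 -0.5" --pt "0 0 0.6 0 0 0 -0.5" --pt "0 0 0 0 0 0 -0.5"

```text
time_s: 6.18
position: [0.6378, 0.0563, 0.1714]
tcp_rot: [[0.999, -0.05, -0.003], [-0.05, -0.999, 0.0], [-0.003, -0.0, -1.0]]
force: [-0.2, -0.6, 0.9]
opening: 0.753
```

Run:
```python
from h import *
s=status.read_state(); print(s['position'],s['tcp_rot'])
c=vision.capture('wrist'); save('w2.png',c['img'])
print(wpix(c,s,s['position']+np.array([0,0,-.02])))
for o,z in dict(handle=.096,pointer=.05,mark=.05,pin_mid=.079).items():
    for r in models.landmark_of('wrist',o)[:3]: print(o,np.round(r['point'],1),round(r['confidence'],2),np.round(wray(c,s,*r['point'],z),4))
```

```text
[0.6378138  0.05634106 0.17141135] [[ 9.98744472e-01 -5.00272689e-02 -2.59830019e-03]
 [-5.00268654e-02 -9.98747848e-01  2.20109517e-04]
 [-2.60605821e-03 -8.98483492e-05 -9.99996600e-01]]
[321.11401217 229.83504249]
handle [319.7 240.5] 0.87 [0.6028 0.0591 0.096 ]
pointer [266.5 202.9] 0.85 [0.623  0.1103 0.05  ]
pointer [576.2 127.2] 0.16 [ 0.6965 -0.2483  0.05  ]
pin_mid [322.1 195.8] 0.75 [0.6371 0.0554 0.079 ]
```

View pics/w2.png

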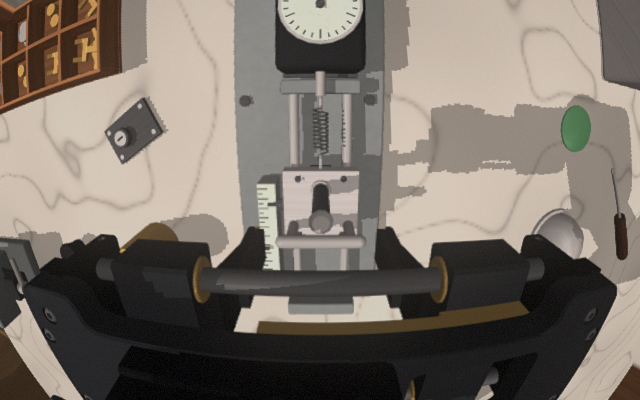

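Pin button at (321,220), centred between the fingers. Now I descend and grip.

Emit:
send_rows --pt "0 0 0.8 0 0 0 -0.5" --pt "0 0 0.8 0 0 0 -0.5" --pt "0 0 0.8 0 0 0 -0.5" --pt "0 0 0.6 0 0 0 -0.5" --pt "0 0 0 0 0 0 0" --pt "0 0 0 0 0 0 0.4" --pt "0 0 0 0 0 0 0.8" --pt "0 0 0 0 0 0 1" --pt "0 0 0 0 0 0 1" --pt "0 0 0 0 0 0 1"

```text
time_s: 7.68
position: [0.6386, 0.0563, 0.0977]
tcp_rot: [[0.999, -0.05, 0.0], [-0.05, -0.999, -0.0], [0.0, 0.0, -1.0]]
force: [-0.1, -0.4, 0.8]
opening: 0.164
```

Emit:
send_rows --pt "0 0 -0.2 0 0 0 1" --pt "0 0 -0.3 0 0 0 1" --pt "0 0 -0.4 0 0 0 1" --pt "0 0 -0.4 0 0 0 1"

```text
time_s: 8.18
position: [0.6387, 0.0564, 0.131]
tcp_rot: [[0.999, -0.05, 0.001], [-0.05, -0.999, -0.0], [0.001, 0.0, -1.0]]
force: [-0.1, 0.6, -1.3]
opening: 0.162
```

Emit:
send_rows --pt "0 0 -0.5 0 0 0 1" --pt "0 0 -0.6 0 0 0 1" --pt "0 0 -0.8 0 0 0 1" --pt "0 0 -0.8 0 0 0 1" --pt "0 0 0 0 0 0 1"

```text
time_s: 8.8
position: [0.6401, 0.0563, 0.2002]
tcp_rot: [[0.999, -0.05, 0.005], [-0.05, -0.999, -0.0], [0.005, 0.0, -1.0]]
force: [0.1, 0.1, -1.8]
opening: 0.164
```

Run:
```python
from h import *
s=status.read_state(); print(s['position'],s['force'])
c=vision.capture('wrist'); save('w3.png',c['img']); c=vision.capture('scene'); save('s3.png',cv2.resize(c['img'][120:300,240:460],None,fx=3.5,fy=3.5))
```

```text
[0.64007175 0.0562765  0.2001655 ] [ 0.12195948  0.11626169 -1.80961566]
```

View pics/w3.png

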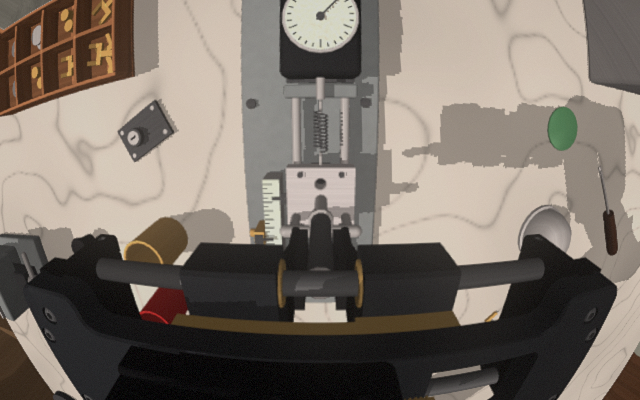

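View pics/s3.png

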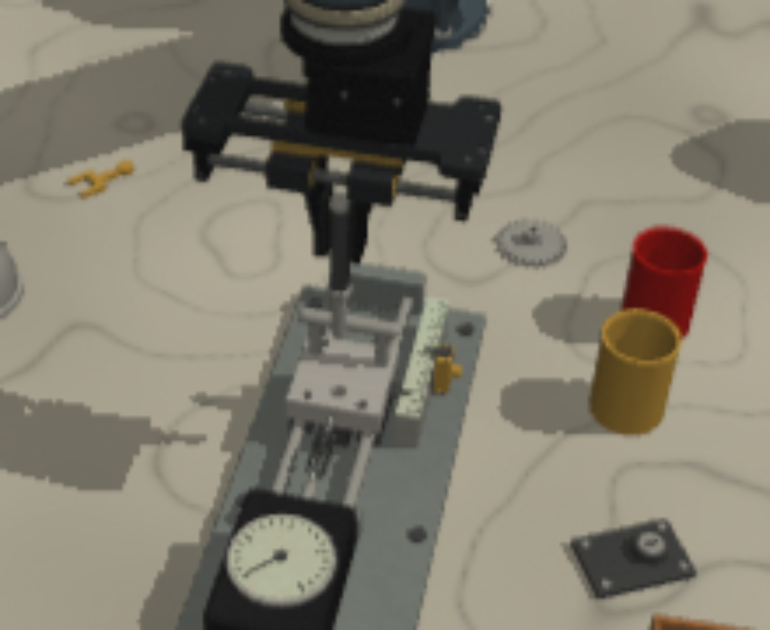

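Emit:
send_rows --pt "-0.2 -0.5 -0.2 0 0 0 1" --pt "-0.35 -0.8 0 0 0 0 1" --pt "-0.35 -0.8 0 0 0 0 1" --pt "-0.35 -0.8 0 0 0 0 1" --pt "-0.35 -0.8 0 0 0 0 1" --pt "-0.35 -0.8 0 0 0 0 1" --pt "-0.35 -0.8 0 0 0 0 1" --pt "-0.35 -0.8 0 0 0 0 1" --pt "-0.35 -0.8 0 0 0 0 1" --pt "-0.35 -0.8 0 0 0 0 1" --pt "-0.34 -0.7 0 0 0 0 1" --pt "0 0 0 0 0 0 1"

```text
time_s: 10.4
position: [0.556, 0.2722, 0.2025]
tcp_rot: [[0.999, -0.048, -0.0], [-0.048, -0.999, -0.0], [-0.0, 0.0, -1.0]]
force: [0.1, -0.2, -2.0]
opening: 0.163
```

Emit:
send_rows --pt "0 0 0 0 0 0 1" --pt "0 0 0 0 0 0 1"

```text
time_s: 10.65
position: [0.5573, 0.27, 0.2026]
tcp_rot: [[0.999, -0.051, 0.0], [-0.051, -0.999, -0.0], [0.0, 0.0, -1.0]]
force: [0.7, 0.1, -0.3]
opening: 0.156
```

Run:
```python
from h import *
s=status.read_state(); print(s['position'],s['tcp_rot'],s['opening'])
c=vision.capture('wrist'); save('w4.png',c['img']); c=vision.capture('scene'); save('s4.png',cv2.resize(c['img'][120:270,330:510],None,fx=4,fy=4))
t=vision.capture('top'); save('t4.png',cv2.resize(t['img'][130:240,190:350],None,fx=4.5,fy=4.5))
```

```text
[0.55729071 0.26998533 0.20255579] [[ 9.98705538e-01 -5.08646941e-02  1.78483978e-04]
 [-5.08646462e-02 -9.98705521e-01 -2.63510716e-04]
 [ 1.91656327e-04  2.54091087e-04 -9.99999949e-01]] 0.15641316072378267
```

View pics/w4.png

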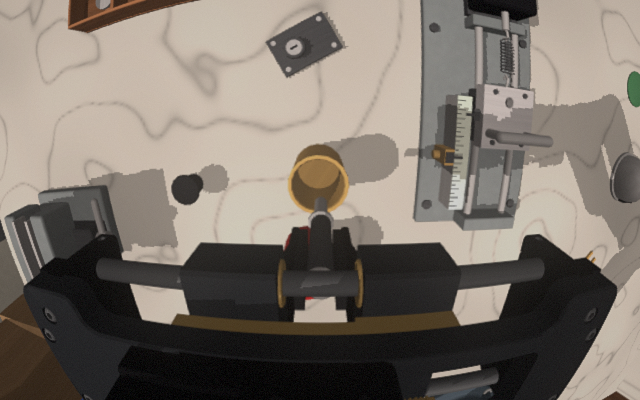

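View pics/s4.png

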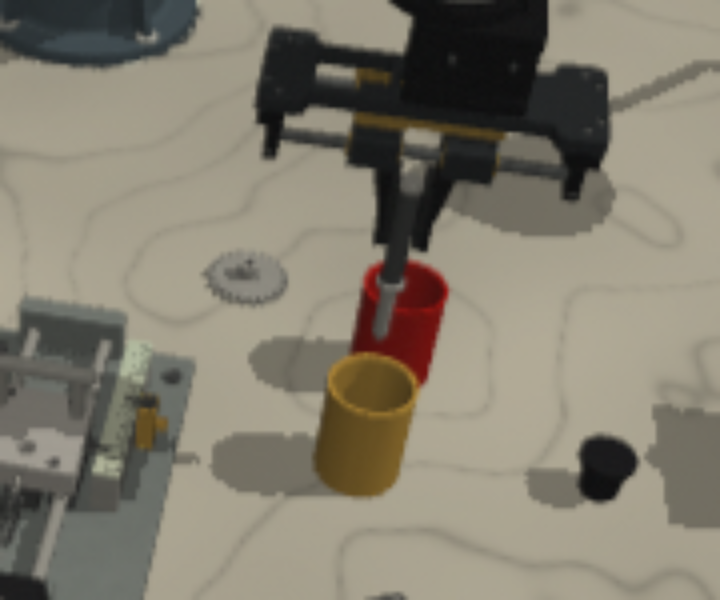

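Run:
```python
from h import *
s=status.read_state(); c=vision.capture('wrist'); p=s['position']
for z in (.25,.2026+.019,.165,.12): print(z,wpix(c,s,np.array([p[0],p[1],z])))
k=vision.capture('scene')
for z in (.25,.2026,.165,.12,.08):
    X=np.linalg.inv(k['pose'])@np.array([p[0],p[1],z,1]); print('scene crop',(k['cx']+k['fx']*X[0]/-X[2]-330)*4,(k['cy']-k['fy']*X[1]/-X[2]-120)*4)
# rim centre in wrist at z .08
print(wpix(c,s,np.array([.557,.271,.08])),[wpix(c,s,np.array([.557+a,.271+b,.08])) for a,b in((.03,0),(-.03,0),(0,.03),(0,-.03))])
cv2.imwrite('pics/w4a.png',cv2.resize(c['img'][130:280,250:400,::-1],None,fx=4,fy=4,interpolation=cv2.INTER_CUBIC))
```

```text
0.25 [321.46792979 291.45675344]
0.2216 [321.28865864 260.19956214]
0.165 [321.04476708 219.52053397]
0.12 [320.91676717 198.92276474]
scene crop 410.0544367995717 176.1720973869693
scene crop 397.0161068819359 238.8755628717961
scene crop 387.24798920255967 285.8520417329438
scene crop 376.1704582081561 339.12570383173465
scene crop 366.84195344831096 383.9880121127062
[319.85208498 185.86026326] [array([318.19914756, 154.94365147]), array([321.41304536, 215.09605726]), array([288.62593099, 187.41085012]), array([351.1777562 , 184.34897511])]
```

View pics/w4a.png

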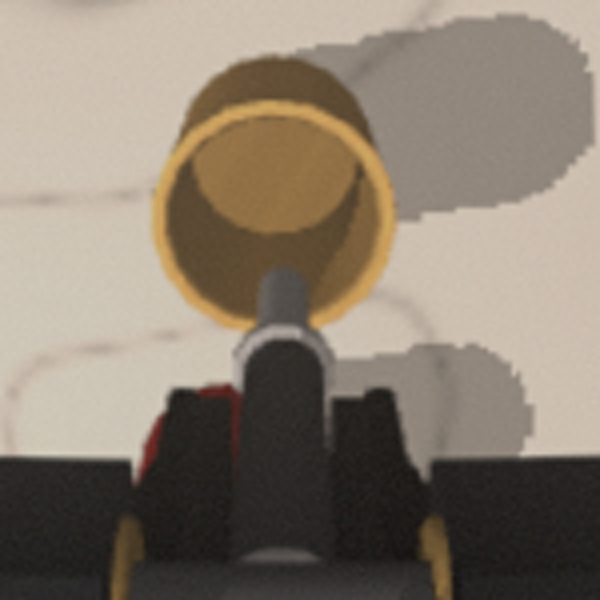

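Emit:
send_rows --pt "0.06 -0.08 0.5 0 0 0 1" --pt "0 0 0.6 0 0 0 1" --pt "0 0 0.6 0 0 0 1" --pt "0 0 0.6 0 0 0 1" --pt "0 0 0.6 0 0 0 1" --pt "0 0 0.6 0 0 0 1" --pt "0 0 0.4 0 0 0 1" --pt "0 0 0.3 0 0 0 1" --pt "0 0 0.15 0 0 0 1" --pt "0 0 0.1 0 0 0 1" --pt "0 0 0 0 0 0 1"

```text
time_s: 12.28
position: [0.5586, 0.2727, 0.0915]
tcp_rot: [[0.999, -0.05, 0.0], [-0.05, -0.999, 0.0], [0.0, -0.0, -1.0]]
force: [0.1, 0.5, -1.6]
opening: 0.166
```

Foot should be about 4 mm above the pot floor (no contact force yet), so I go down slowly.

Emit:
send_rows --pt "0 0 0.08 0 0 0 1" --pt "0 0 0.06 0 0 0 1" --pt "0 0 0 0 0 0 1"

```text
time_s: 12.65
position: [0.5585, 0.2726, 0.0878]
tcp_rot: [[0.999, -0.05, 0.0], [-0.05, -0.999, 0.0], [0.0, -0.0, -1.0]]
force: [0.2, 0.1, -0.8]
opening: 0.161
```

Emit:
send_rows --pt "0 0 0 0 0 0 0.5" --pt "0 0 0 0 0 0 0.3" --pt "0 0 0 0 0 0 0" --pt "0 0 0 0 0 0 -0.3" --pt "0 0 0 0 0 0 -0.5" --pt "0 0 0 0 0 0 -0.5"

```text
time_s: 13.4
position: [0.5585, 0.2726, 0.0878]
tcp_rot: [[0.999, -0.05, 0.0], [-0.05, -0.999, 0.0], [0.0, -0.0, -1.0]]
force: [-0.6, 0.4, 0.4]
opening: 0.704
```

Run:
```python
from h import *
s=status.read_state(); print(s['position'],s['opening'],s['force'])
c=vision.capture('wrist'); cv2.imwrite('pics/w5.png',cv2.resize(c['img'][150:330,200:440,::-1],None,fx=3,fy=3)); c=vision.capture('scene'); save('s5.png',cv2.resize(c['img'][120:270,330:510],None,fx=4,fy=4))
```

```text
[0.55848056 0.27264162 0.08782189] 0.7037864050996101 [-0.55800971  0.42169667  0.42568085]
```

View pics/w5.png

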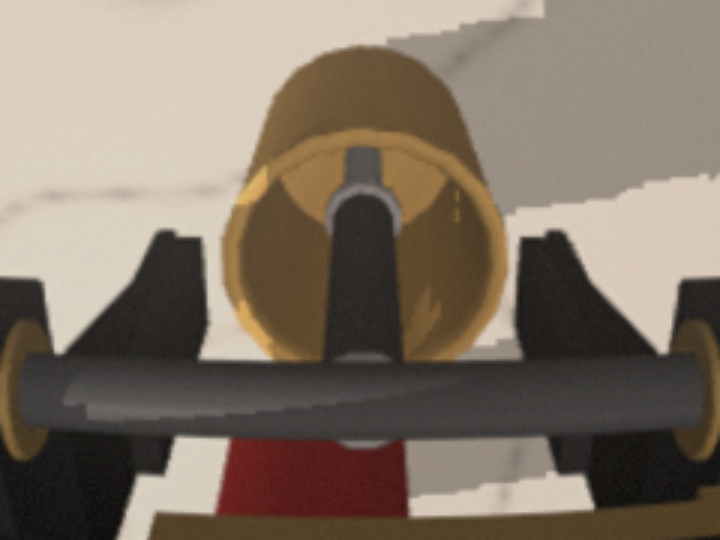

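View pics/s5.png

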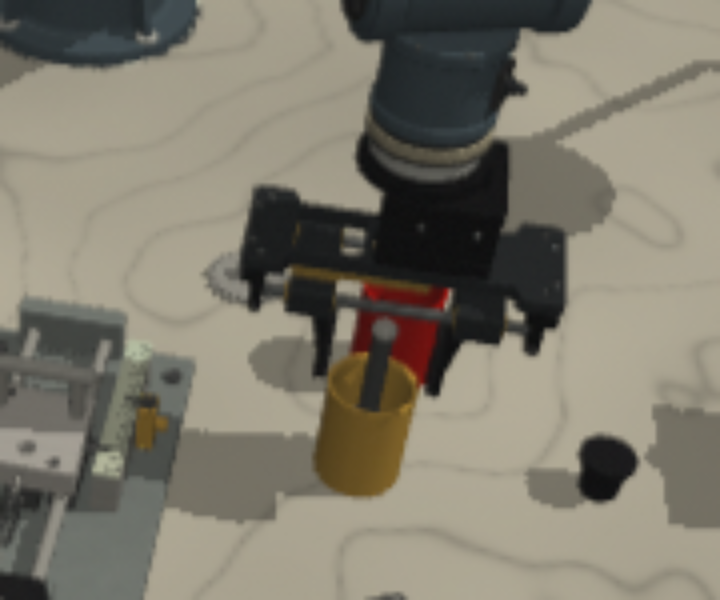

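Emit:
send_rows --pt "0 0 -0.5 0 0 0 -0.5" --pt "0 0 -1 0 0 0 -0.5" --pt "0 0 -1 0 0 0 -0.5" --pt "0 0 -1 0 0 0 -0.5" --pt "0 0 -1 0 0 0 -0.5" --pt "0 0 -0.8 0 0 0 -0.5"

```text
time_s: 14.25
position: [0.5588, 0.2728, 0.2226]
tcp_rot: [[0.999, -0.05, 0.002], [-0.05, -0.999, 0.001], [0.002, -0.001, -1.0]]
force: [0.1, -0.0, 0.2]
opening: 0.749
```

Run:
```python
from h import *
s=status.read_state(); print(s['position'],s['opening'],s['force'])
c=vision.capture('wrist'); cv2.imwrite('pics/w6.png',cv2.resize(c['img'][130:310,200:440,::-1],None,fx=3,fy=3)); c=vision.capture('scene'); save('s6.png',cv2.resize(c['img'][120:270,330:510],None,fx=4,fy=4))
```

```text
[0.55882562 0.2727598  0.22255238] 0.7494705705711563 [ 0.09603281 -0.00867906  0.2456627 ]
```

View pics/w6.png

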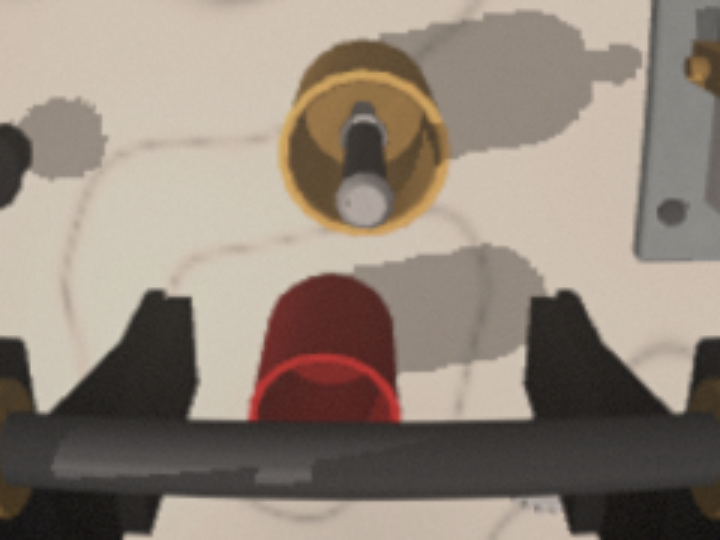

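View pics/s6.png

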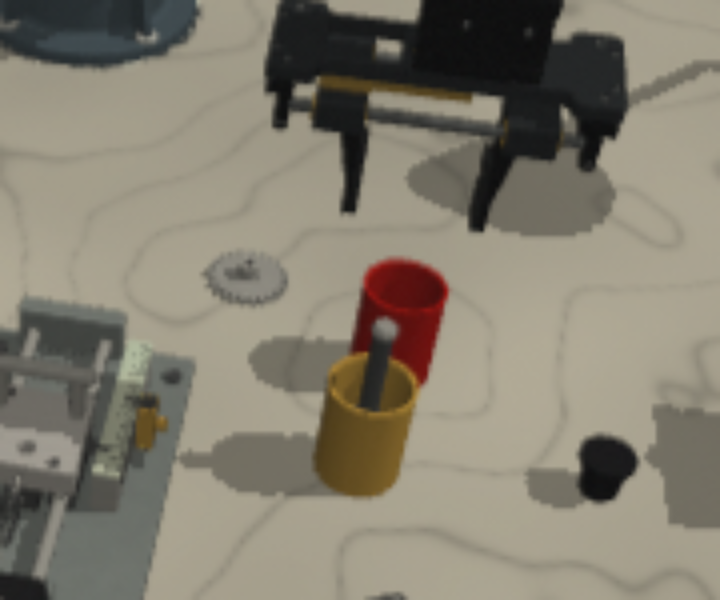

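Emit:
send_rows --pt "0 0 0 0 0 -1 -0.5" --pt "0 0 0 0 0 -1 -0.5" --pt "0 0 0 0 0 -1 -0.5" --pt "0 0 0 0 0 -1 -0.5" --pt "0 0 0 0 0 -1 -0.5" --pt "0 0 0 0 0 -1 -0.5" --pt "0 0 0 0 0 -1 -0.5" --pt "0 0 0 0 0 -1 -0.5" --pt "0 0 0 0 0 -1 -0.5"

```text
time_s: 15.48
position: [0.5579, 0.2725, 0.2196]
tcp_rot: [[0.044, 0.999, -0.001], [0.999, -0.044, -0.0], [-0.0, -0.001, -1.0]]
force: [-0.1, 0.3, 0.1]
opening: 0.75
```

Emit:
send_rows --pt "-0.9 0.2 0 0 0 0 -0.3" --pt "-0.9 0.2 0 0 0 0 -0.3" --pt "-0.9 0.2 0 0 0 0 -0.3" --pt "-0.9 0.2 0 0 0 0 -0.3" --pt "-0.9 0.2 0 0 0 0 -0.3" --pt "-0.9 0.2 0 0 0 0 -0.3" --pt "-0.9 0.2 0 0 0 0 -0.3" --pt "-0.9 0.3 0 0 0 0 -0.3" --pt "-0.8 0.3 0 0 0 0 -0.3" --pt "-0.5 0.16 0 0 0 0 -0.3" --pt "0 0 0 0 0 0 -0.3" --pt "0 0 0 0 0 0 -0.3"

```text
time_s: 16.98
position: [0.6015, 0.0583, 0.2202]
tcp_rot: [[0.05, 0.999, -0.001], [0.999, -0.05, 0.001], [0.0, -0.001, -1.0]]
force: [-0.6, 0.4, -0.1]
opening: 0.647
```

Run:
```python
from h import *
s=status.read_state(); print(s['position'],s['tcp_rot'],s['joint_positions'],s['opening'])
c=vision.capture('wrist'); save('w7.png',c['img'])
for o,z in dict(handle=.096,pointer=.05,mark=.05).items():
    for r in models.landmark_of('wrist',o)[:3]: print(o,np.round(r['point'],1),round(r['confidence'],2),np.round(wray(c,s,*r['point'],z),4))
```

```text
[0.60148871 0.05828818 0.22018078] [[ 4.95811314e-02  9.98769964e-01 -5.19075612e-04]
 [ 9.98769982e-01 -4.95808667e-02  5.11002766e-04]
 [ 4.84637995e-04 -5.43773235e-04 -9.99999735e-01]] [-5.06287581e+00  2.87773540e+01  8.52931967e+01  2.90597369e-02
  6.59616606e+01 -2.23277314e+00] 0.6466298982752703
handle [321.1 187.7] 0.63 [0.6022 0.057  0.096 ]
pointer [336.  126.9] 0.78 [0.6209 0.1104 0.05  ]
pointer [371.7 166.7] 0.68 [0.6588 0.0649 0.05  ]
mark [289.5 127.3] 0.68 [0.5712 0.1126 0.05  ]
```

View pics/w7.png

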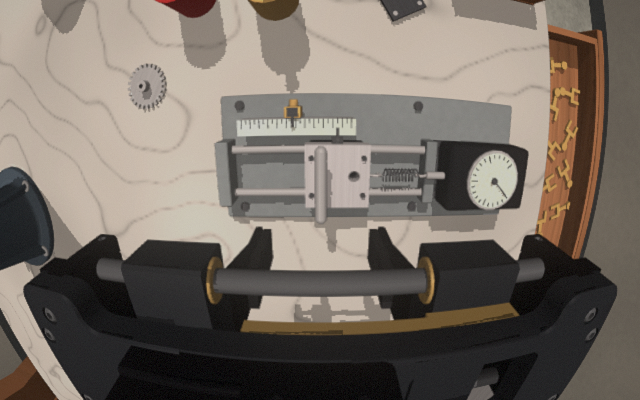

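Emit:
send_rows --pt "0 0 0.8 0 0 0 -0.3" --pt "0 0 0.8 0 0 0 -0.3" --pt "0 0 0.8 0 0 0 -0.3" --pt "0 0 0.8 0 0 0 -0.3" --pt "0 0 0.8 0 0 0 -0.3" --pt "0 0 0.8 0 0 0 -0.3" --pt "0 0 0.6 0 0 0 -0.3" --pt "0 0 0.3 0 0 0 -0.3" --pt "0 0 0 0 0 0 -0.3"

```text
time_s: 18.3
position: [0.6016, 0.0578, 0.0775]
tcp_rot: [[0.05, 0.999, -0.001], [0.999, -0.05, 0.0], [0.0, -0.001, -1.0]]
force: [0.7, 0.2, 0.3]
opening: 0.65
```

```bash
cat > look.py <<'E'
from h import *
import sys
s=status.read_state(); print(s['time_s'],s['position'],s['force'],s['opening'])
c=vision.capture('wrist'); save(sys.argv[1]+'.png',c['img'])
for o,z in dict(handle=.096,pointer=.05,mark=.05).items():
    for r in models.landmark_of('wrist',o)[:2]: print(o,np.round(r['point'],1),round(r['confidence'],2),np.round(wray(c,s,*r['point'],z),4))
E
python3 look.py w8
```

```text
18.3 [0.60164962 0.05784861 0.07748501] [0.68249655 0.19341428 0.27736439] 0.6504823890747401
handle [347.  219.2] 0.68 [0.616  0.0815 0.096 ]
handle [323.7 258.6] 0.65 [0.6034 0.0596 0.096 ]
pointer [347.4 146.2] 0.94 [0.6209 0.1108 0.05  ]
mark [271.9 143.9] 0.88 [0.5744 0.1147 0.05  ]
mark [74.9 87.5] 0.35 [0.4216 0.1741 0.05  ]
```

View pics/w8.png

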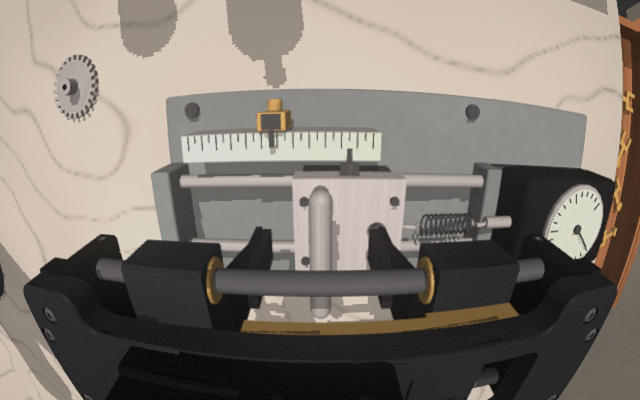

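Bar is at (320,190–315), between the fingers, with the pointer at (349,150) and the index finger at (272,147). I grip now.

Emit:
send_rows --pt "0 0 0 0 0 0 0.2" --pt "0 0 0 0 0 0 0.6" --pt "0 0 0 0 0 0 0.8" --pt "0 0 0 0 0 0 1" --pt "0 0 0 0 0 0 1" --pt "0 0 0 0 0 0 1"

```text
time_s: 19.25
position: [0.6019, 0.0577, 0.0778]
tcp_rot: [[0.05, 0.999, 0.0], [0.999, -0.05, 0.0], [0.0, 0.0, -1.0]]
force: [-0.1, -0.5, 0.1]
opening: 0.129
```

```bash
python3 look.py w9
python3 - <<'E'
import cv2
a=cv2.imread('pics/w9.png')
cv2.imwrite('pics/w9a.png',cv2.resize(a[90:180,250:380],None,fx=6,fy=6,interpolation=cv2.INTER_CUBIC))
E
```

```text
19.25 [0.60187489 0.05772867 0.07776539] [-0.07153803 -0.46329061  0.08583438] 0.1285458385284144
handle [321.9 258. ] 0.76 [0.6027 0.0597 0.096 ]
pointer [350.3 146.9] 0.56 [0.623  0.1101 0.05  ]
mark [269.5 145.8] 0.95 [0.573  0.1135 0.05  ]
```

View pics/w9a.png

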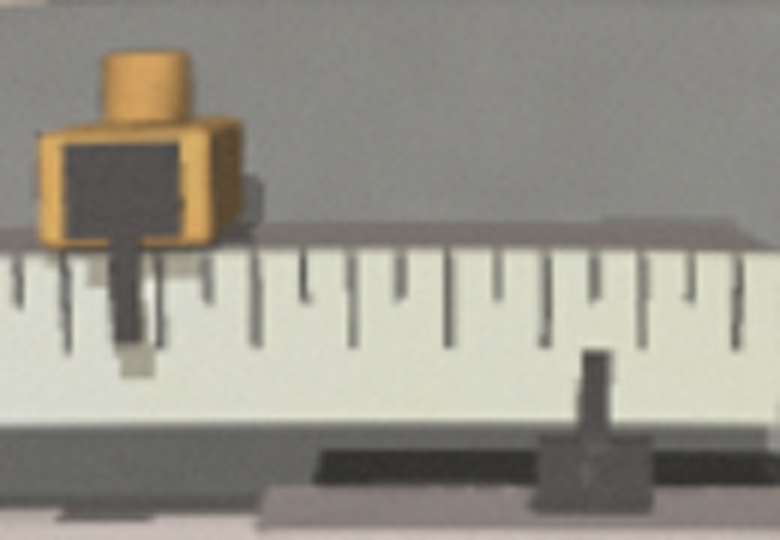

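Run:
```python
from h import *
s=status.read_state(); c=vision.capture('wrist')
th=np.radians(-2.85); ex=np.array([np.cos(th),np.sin(th),0])
for z in (.045,.05,.055):
    a=wray(c,s,349.3,148.7,z);b=wray(c,s,271.2,146.7,z); print(z,a,b,(a-b)@ex)
print([c['depth'][r,q] if c['depth'] is not None else 0 for r,q in((148,349),(146,271))])
```

```text
0.045 [0.62278577 0.10815517 0.045     ] [0.57319476 0.11209504 0.045     ] 0.049725563467177034
0.05 [0.62234288 0.10898493 0.05      ] [0.57402808 0.11282341 0.05      ] 0.04844589074483948
0.055 [0.62189998 0.10981469 0.055     ] [0.5748614  0.11355178 0.055     ] 0.04716621802250203
[np.float32(0.18857417), np.float32(0.1863943)]
```

Emit:
send_rows --pt "0 -0.1 0 0 0 0 1" --pt "0 -0.2 0 0 0 0 1" --pt "0 -0.2 0 0 0 0 1" --pt "0 -0.25 0 0 0 0 1" --pt "0 -0.25 0 0 0 0 1" --pt "0 -0.25 0 0 0 0 1" --pt "0 -0.2 0 0 0 0 1" --pt "0 -0.15 0 0 0 0 1" --pt "0 0 0 0 0 0 1" --pt "0 0 0 0 0 0 1"

```text
time_s: 20.75
position: [0.5659, 0.0594, 0.0778]
tcp_rot: [[0.05, 0.999, 0.009], [0.999, -0.05, -0.0], [0.0, 0.009, -1.0]]
force: [8.7, -0.1, -8.1]
opening: 0.123
```

```bash
python3 look.py w10
python3 - <<'E'
import cv2
a=cv2.imread('pics/w10.png')
cv2.imwrite('pics/w10a.png',cv2.resize(a[90:180,280:410],None,fx=6,fy=6,interpolation=cv2.INTER_CUBIC))
E
```

```text
20.75 [0.56590299 0.05942393 0.07784263] [ 8.71343171 -0.14840501 -8.10314271] 0.12250682854855441
handle [322.6 258.2] 0.6 [0.5669 0.0612 0.096 ]
pointer [345.6 144.9] 0.94 [0.5844 0.1131 0.05  ]
mark [329.6 145.7] 0.63 [0.5745 0.1131 0.05  ]
```

View pics/w10a.png

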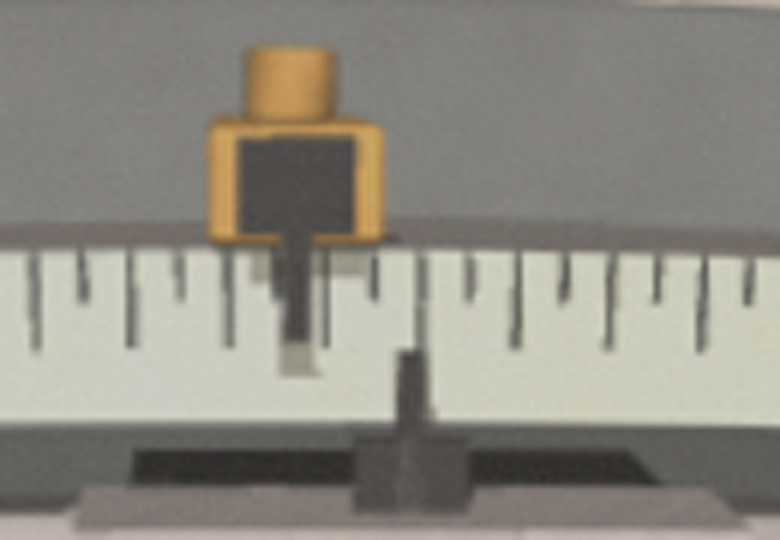

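View pics/w10.png

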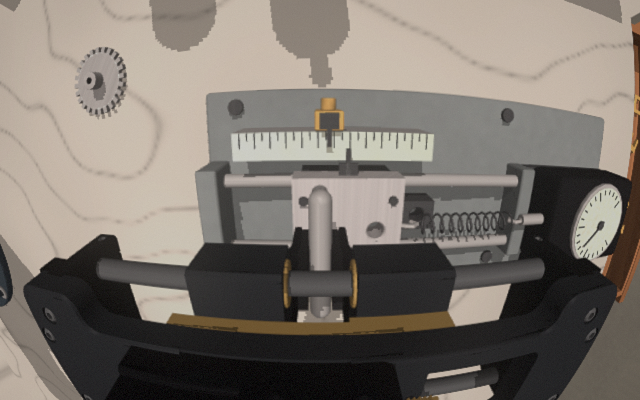

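Emit:
send_rows --pt "0 -0.1 0 0 0 0 1" --pt "0 -0.12 0 0 0 0 1" --pt "0 -0.12 0 0 0 0 1" --pt "0 -0.1 0 0 0 0 1" --pt "0 0 0 0 0 0 1" --pt "0 0 0 0 0 0 1" --pt "0 0 0 0 0 0 1"

```text
time_s: 21.82
position: [0.5558, 0.0599, 0.0778]
tcp_rot: [[0.051, 0.999, 0.01], [0.999, -0.051, -0.0], [0.0, 0.01, -1.0]]
force: [9.5, 0.2, -9.8]
opening: 0.126
```

```bash
python3 look.py w11
python3 - <<'E'
import cv2
a=cv2.imread('pics/w11.png')
cv2.imwrite('pics/w11a.png',cv2.resize(a[100:180,300:400],None,fx=8,fy=7,interpolation=cv2.INTER_CUBIC))
E
```

```text
21.825 [0.55579563 0.05988715 0.07783994] [ 9.46446685  0.17294299 -9.76148023] 0.12592890310527924
handle [322.3 258.5] 0.65 [0.5566 0.0615 0.096 ]
pointer [347.7 148. ] 0.75 [0.5756 0.1116 0.05  ]
```

View pics/w11a.png

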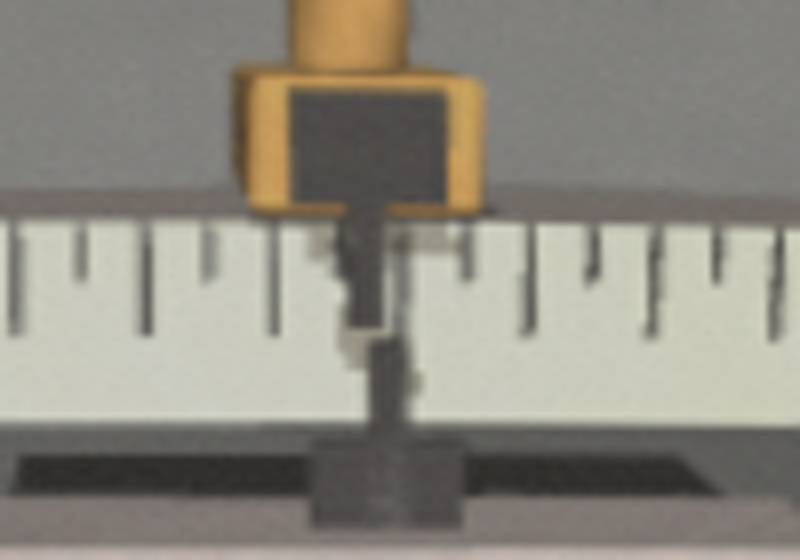

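Emit:
send_rows --pt "0 -0.04 0 0 0 0 1" --pt "0 -0.035 0 0 0 0 1" --pt "0 0 0 0 0 0 1" --pt "0 0 0 0 0 0 1" --pt "0 0 0 0 0 0 1"

```text
time_s: 22.65
position: [0.5543, 0.06, 0.0778]
tcp_rot: [[0.051, 0.999, 0.011], [0.999, -0.051, -0.0], [0.0, 0.011, -1.0]]
force: [9.2, 0.9, -10.2]
opening: 0.125
```

```bash
python3 look.py w12
python3 - <<'E'
import cv2
a=cv2.imread('pics/w12.png')
cv2.imwrite('pics/w12a.png',cv2.resize(a[120:165,315:380],None,fx=12,fy=12,interpolation=cv2.INTER_CUBIC))
E
```

```text
22.65 [0.55432382 0.05995472 0.07783971] [  9.16973775   0.87806252 -10.21636046] 0.12505281706593552
handle [321.3 260.7] 0.89 [0.5545 0.0603 0.096 ]
pointer [348.3 146.5] 0.73 [0.5746 0.1126 0.05  ]
mark [349.6 142. ] 0.91 [0.5755 0.1154 0.05  ]
```

View pics/w12a.png

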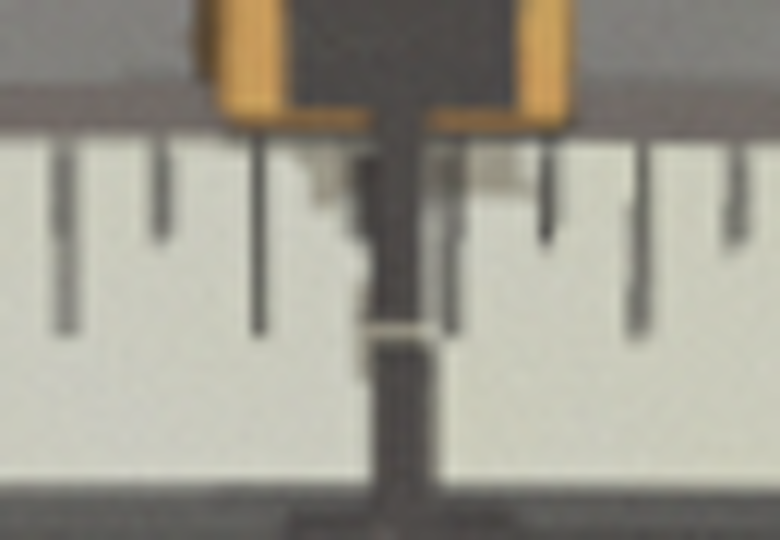

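Emit:
send_rows --pt "0 -0.012 0 0 0 0 1" --pt "0 0 0 0 0 0 1" --pt "0 0 0 0 0 0 1" --pt "0 0 0 0 0 0 1" --pt "0 0 0 0 0 0 1" --pt "0 0 0 0 0 0 1" --pt "0 0 0 0 0 0 1" --pt "0 0 0 0 0 0 1"

```text
time_s: 23.85
position: [0.5542, 0.06, 0.0779]
tcp_rot: [[0.051, 0.999, 0.011], [0.999, -0.051, -0.0], [0.0, 0.011, -1.0]]
force: [11.1, 0.7, -10.0]
opening: 0.126
```

```bash
python3 look.py w13
python3 - <<'E'
from h import *
a=cv2.imread('pics/w13.png')
cv2.imwrite('pics/w13a.png',cv2.resize(a[120:165,315:380],None,fx=12,fy=12,interpolation=cv2.INTER_CUBIC))
c=vision.capture('scene'); save('s13.png',c['img']); print(np.abs(status.read_state()['qvel']).max())
E
```

```text
23.85 [0.55417138 0.05996972 0.07785244] [ 11.0642798    0.66795089 -10.02798171] 0.1256408228798473
handle [323.2 256.8] 0.94 [0.5555 0.0626 0.096 ]
handle [345.4 146.1] 0.65 [0.5686 0.1202 0.096 ]
pointer [347.3 146.1] 0.73 [0.5738 0.1129 0.05  ]
mark [347.9 143.3] 0.88 [0.5742 0.1146 0.05  ]
0.11247107826302027
```

View pics/w13a.png

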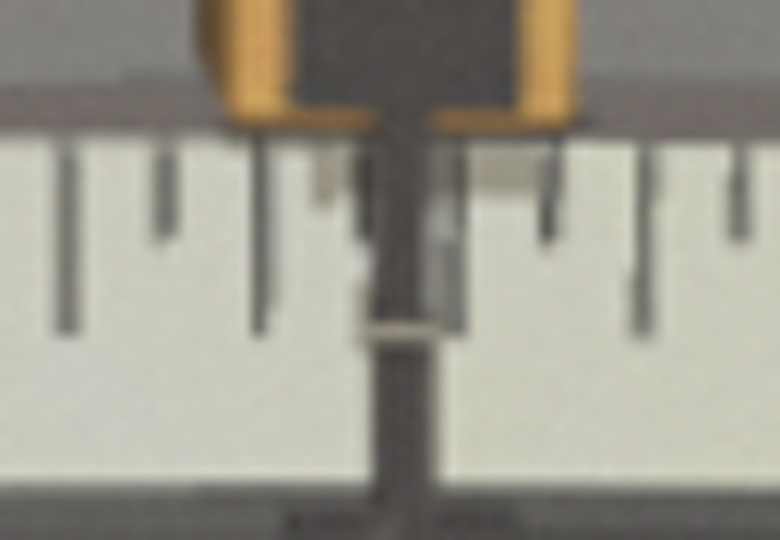

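View pics/s13.png

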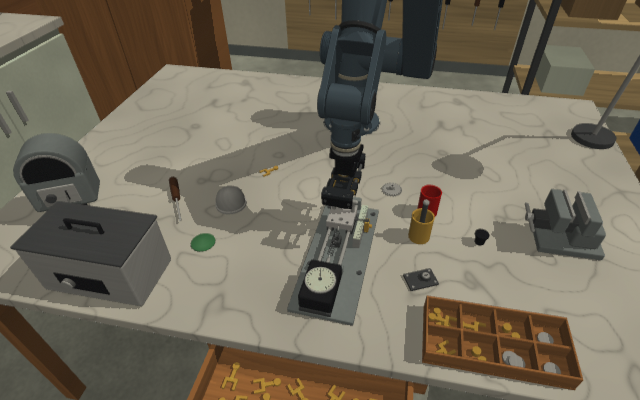

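The pointer (crop x≈405) and index tip (≈400) line up to about 0.2 mm and hold steady, and the pin stands in the brass pot. I am handing in.

```bash
python3 -c "
from h import *
print(bot.hand_in()); s=status.read_state(); print(s['position'],s['opening'])"
```

```text
the job is handed in; nothing more can be done
None
the job is handed in; nothing more can be done
```

I pulled the parking pin and stood it in the brass pot. I then drew the carriage out about 48 mm by its handle until the pointer met the index. The job was handed in at about 24 s with the bar still gripped.

- **Alignment:** the last wrist picture shows the pointer about 0.2 mm short of the index tip. It never ran past the index in any of the pictures. The arm was still after a one-second hold.
- **Pot and other parts:** the last scene picture shows the pin leaning slightly in the upright pot. The other parts look undisturbed by eye; I did not measure them again.
- **Force:** the wrist reads about 11 N along the pull, roughly what the spring should give. There is also about 10 N vertically, because the gripper tilted about 0.6° under load. That is well under the limits, and I left it.
- **Not checked:** the state read after handing in was refused, so I have no reading from after hand-in.

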